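# Close up the row of sample bottles

## Robot

A 6-joint arm with a two-finger parallel gripper is mounted at the origin on the work surface. World frame = base frame: x ahead of the robot, y to its left, z up, the work surface at z = 0. Lengths are in mm, angles in rad, forces in N, time in s.
With the tool pointing down it reaches from about 350 to 975 mm from the base axis. Payload 7.1 kg.
Tool frame: the origin (TCP) lies midway between the tips of the shut fingers; the grasp point (between the pads) lies 19 mm behind it; z points along the fingers, y is the line along which they close (so a half turn about z gives the same grasp; the last joint's range is limited). The gripper opens to 88 mm and grips with 3 to 60 N. Pads are 20 mm wide; open, the fingers measure 115 mm over their backs; the gripper's body (75 mm by 178 mm) begins 61 mm behind the grasp point.
Start: joints at [-1.207, 0.423, 1.63, -0, 1.089, -0.019], TCP at [233.466, -579.74, 222.675] pointing down, gripper open.
Joint ranges: [-3, 3], [-0.9, 2.11], [0.09, 2.58], [-1.31, 4.45], [0.11, 2.69], [-2.54, 2.54]. Speed limits (rad/s): [2.39, 2.39, 3.01, 3.14, 3.14, 3.14].

## Interface

Orientations are given as a rotation vector (axis times angle).
In Python, from workcell import get_obs, get_image, camera_params, close_job gives the robot as it stands.
- The arm moves only by the shell command python3 -m creep 'ROWS' [OPENING]. ROWS is a JSON object of lists of equal length, an entry for each row: "delta_pos": the shift along the tool's x, y, z in m, a list of three; "twist": the turn, a rotation vector about the tool's x, y, z in degrees, a list of three. A call has 1 to 20 rows; each row shifts and turns the commanded pose from where the row before left it, along the tool's axes as they then stand; what a row does not reach is not made up. A row lasts 1/12 s, in which the tool goes at most 41.7 mm and 7.16 degrees, less where a joint would pass 70% of its speed; a pose out of reach is approached as far as the arm can. A call with a gripper value outside its range is refused whole. OPENING is the opening, from 0 (shut) to 1 (fully open), set as the call begins (- or left out, the last holds). The fingers move at their own pace and stop on an object; the grip force is fixed at half the most. Time passes only in rows, so rows that do not move let the fingers close. It gives the time, the measured TCP pose, the force, the opening and the grip force at its end, in the units of the state.
- get_obs(): the state, without advancing time (a new reading comes with each control period).
- get_image(name): name is "scene" or "top"; returns (picture, depth): 420x560x3 uint8, red, green, blue; 420x560 float32, mm along the optical axis (not along the pixel's ray), 0 where there is no reading.
- camera_params(name): a dict with "camera_matrix" (3x3 intrinsics, pixels), "extrinsics" (4x4, takes a point from camera to world coordinates). Camera axes: x right, y down, z forward; pixel columns grow to the right and rows downward; lengths in mm; the calibration is good to about 2 mm. A picture is of the moment at which its call begins. camera_params takes no time and is no camera call.
- close_job(): hands the job in; it is judged then, once.
The state is a dict: "t": time; "qpos": joint angles; "qvel": joint speeds; "joint_torque": joint torques, N m; "ee_pos": TCP position; "orientation": TCP orientation; "ft_force": force on the tool from outside, world axes, zero at the start; "moment": the same for the moment, N m; "width": finger opening in mm; "grasp_force": force on a finger pad.
Only numpy, scipy, OpenCV 4.12 (cv2) and the standard library are available. Lean on these libraries where they do the work, as an engineer would, in place of code of your own. Each camera call takes 0.05 s, during which the arm holds its last target. There are 200 camera calls.

## Task

Finish the row of blue-capped sample bottles on the low shelf: add the one standing on the counter and the one that has toppled over and rolled against the hard case, and close the row up so that all four stand upright in the shelf's lane in any order, the first touching the blue end plate and each touching the next with no gaps. Do not drop or fling the bottles, do not tip over the two already on the shelf, and leave the amber bottles and the other things on the counter where they are.

Things in the scene. Friction and masses are not known exactly. Their poses are not given: they have to be found in the camera images.
- bottle_a: white sample bottle, blue cap, 50 mm diameter, 96 mm tall; straight up to 66 mm from the base, cap 41 mm diameter from 72 mm up. Origin at the centre of its base, z from base to cap. Starts standing on the shelf, nearest the end plate but not touching it.
- bottle_b: white sample bottle, blue cap, 50 mm diameter, 96 mm tall; straight up to 66 mm from the base, cap 41 mm diameter from 72 mm up. Origin at the centre of its base, z from base to cap. Starts standing on the shelf, further along the lane than bottle_a.
- bottle_c: white sample bottle, blue cap, 50 mm diameter, 96 mm tall; straight up to 66 mm from the base, cap 41 mm diameter from 72 mm up. Origin at the centre of its base, z from base to cap. Starts standing on the counter, between or beside the amber bottles.
- bottle_d: white sample bottle, blue cap, 50 mm diameter, 96 mm tall; straight up to 66 mm from the base, cap 41 mm diameter from 72 mm up. Origin at the centre of its base, z from base to cap. Starts lying in the drip tray (axis 30 mm above the counter), cap roughly to the robot's left, 2 to 9 mm from the hard case's wall, too little for a finger; it rolls freely.
- shelf: fixed low aluminium shelf, 120 mm (own x) by 310 mm (own y), top 30 mm above the counter. One lane 60 mm wide along y between a blue rail (+x side, 22 mm above the top) and a blue lip (-x side, 8 mm above the top), both 6 mm thick. Blue end plate, 80 mm tall, at the -y end; the +y end is open. Origin under its centre at counter height
- row_start (a point): on the shelf top in the middle of the lane, at the inner face of the end plate; axes as the shelf's: the row runs from here along +y for 302 mm, x is across the lane. A tight row of four has its bottle centres at y = 25, 75, 125 and 175 mm
- case: fixed flat black hard case, yellow lid, 160 mm (own x) by 235 mm (own y, from -85 to 150 mm), 52 mm tall. A grey drip tray (floor 5 mm above the counter, y from -120 to 120 mm) reaches 130 mm out from its -x side, towards the robot. Origin at counter height on that side: the wall is the plane x = 0, the tray lies at negative x
- case_wall (a point): foot of the case's wall above the case's origin, on the tray floor; axes as the case's
- tray_rim (a point): middle of the tray's green rim on the side away from the case: inner edge, rim top 9 mm above the counter, 5 mm thick. Inside it runs a gutter 31 mm wide whose floor lies 2 mm above the counter, 3 mm below the rest of the tray; a bottle rolled into it rests there against the rim. The tray's ends at y = +-120 mm have the same rim
- amber_1: amber bottle with a white cap, same size and form as the sample bottles (50 mm diameter, 96 mm tall), standing on the counter; not part of the job. Origin at the centre of its base, z to the cap
- amber_2: amber bottle with a white cap, same size and form as the sample bottles (50 mm diameter, 96 mm tall), standing on the counter; not part of the job. Origin at the centre of its base, z to the cap
- coupling: white plastic pipe coupling, ring 60 mm diameter, 45 mm tall, standing on the counter; bystander. Origin at the centre of its underside
- wrench: steel wrench 170 mm long lying on the counter; bystander. Origin at its middle, x along it
- screwdriver: screwdriver 180 mm long lying on the counter; bystander. Origin at its middle, x along it
- spare_cap: red spare screw cap, 42 mm diameter, 16 mm tall, on the counter; bystander. Origin at the centre of its underside
There are look-alikes about, which are no part of the job. Leave any green look-alike of the bottle_d alone.

How it is judged:
By the outcome, as a careful person would: the job done as asked, in the order asked, and still so for the second after the job is handed in, with the robot touching nothing.
It also fails if it takes over 72 s, if anything falls off the work surface, if the arm or the gripper's body presses on something with over 40 N, if the wrist force passes 120 N, or if a joint passes its speed limit or range.

## Working session

There is one attempt and no reset: what is moved stays moved. The work goes in short steps, Python scripts to look and compute and a shell command to move; the robot and the scene stay as the last step left them, time stands still between calls to the robot, and variables do not carry over. Pictures are saved under pics/ and viewed, at most 10 in all, crops included, and the job is handed in when it is done.

```bash
ls; mkdir -p pics; python3 - <<'E'
from workcell import *
import cv2,numpy as np
for n in("scene","top"):
    p,d=get_image(n); cv2.imwrite(f"pics/{n}0.png",p[:,:,::-1]); np.savez(f"{n}0.npz",p=p,d=d)
    c=camera_params(n); print(n,np.round(c["camera_matrix"],1).tolist(),np.round(c["extrinsics"],3).tolist())
o=get_obs();print({k:np.round(v,3).tolist() for k,v in o.items()})
E
```

```text
pics
scene [[451.2, 0.0, 275.5], [0.0, 451.2, 215.2], [0.0, 0.0, 1.0]] [[-0.702, 0.397, -0.592, 1219.256], [0.712, 0.408, -0.571, 686.713], [0.015, -0.822, -0.569, 652.155], [0.0, 0.0, 0.0, 1.0]]
top [[406.5, 0.0, 275.7], [0.0, 406.5, 206.5], [0.0, 0.0, 1.0]] [[0.012, -0.987, 0.158, 432.175], [-1.0, -0.011, 0.003, 61.874], [-0.001, -0.158, -0.987, 990.873], [0.0, 0.0, 0.0, 1.0]]
{'t': 0.1, 'qpos': [-1.207, 0.424, 1.631, -0.0, 1.089, -0.019], 'qvel': [0.0, -0.003, -0.002, 0.0, -0.001, -0.0], 'joint_torque': [-0.002, -54.562, -27.432, 0.064, 0.019, -0.0], 'ee_pos': [233.286, -579.288, 221.968], 'orientation': [-3.083, -0.597, 0.0], 'ft_force': [-0.31, 0.618, 0.272], 'moment': [-0.008, -0.011, -0.04], 'grasp_force': 0.0, 'width': 88.022}
```

View pics/scene0.png

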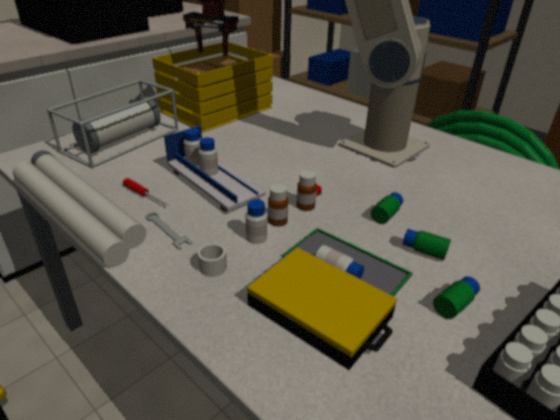

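View pics/top0.png

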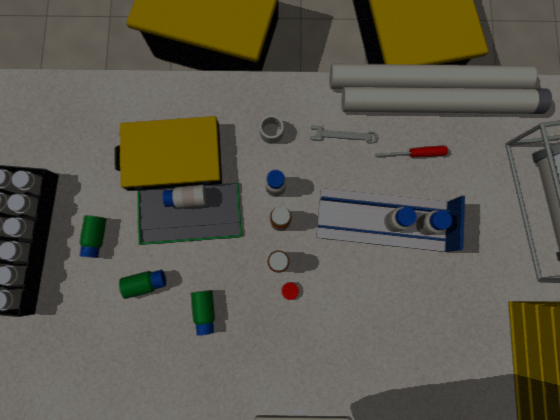

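The scene view shows blue-capped bottles a and b on the shelf at about (190,145) and (207,155), c at (256,222) and d lying at (340,262). In the top view a is at (440,222), b at (404,218), c at (276,181), and d lies against the case at (186,196) with its cap to the left.

Candidates in the top view:
- Blue cap on white body: c (276,181), d (186,196), a (440,222), b (404,218).
- Amber with white cap: (281,218), (278,261).
- Green look-alikes: (92,236), (142,284), (203,312).
- White bottles in the black rack: around x<40.

I choose c and d by their white body and blue cap, and will check both in one crop.

```bash
cat > h.py <<'E'
import numpy as np,cv2
from workcell import *
def world(n,d):
    c=camera_params(n);K=c["camera_matrix"];E=np.array(c["extrinsics"])
    v,u=np.mgrid[:d.shape[0],:d.shape[1]]
    P=np.stack([(u-K[0][2])/K[0][0]*d,(v-K[1][2])/K[1][1]*d,d],-1)
    return P@E[:3,:3].T+E[:3,3]
def look(n):
    p,d=get_image(n); W=world(n,d); H=cv2.cvtColor(p,cv2.COLOR_RGB2HSV); return p,d,W,H
def col(H,lo,hi): return cv2.inRange(H,np.array(lo),np.array(hi))>0
def blue(H): return col(H,(100,110,40),(130,255,255))
def blobs(m,minA=15):
    n,l,s,c=cv2.connectedComponentsWithStats(m.astype(np.uint8))
    return [(l==i,s[i]) for i in range(1,n) if s[i][4]>=minA]
def ray(n,u,v,z):
    c=camera_params(n);K=c["camera_matrix"];E=np.array(c["extrinsics"])
    r=E[:3,:3]@np.array([(u-K[0][2])/K[0][0],(v-K[1][2])/K[1][1],1]); return E[:3,3]+r*(z-E[2,3])/r[2]
E
python3 - <<'E'
from h import *
for n in("top","scene"):
    f=np.load(n+"0.npz");p,d=f["p"],f["d"];W=world(n,d);H=cv2.cvtColor(p,cv2.COLOR_RGB2HSV)
    for name,m in(("blue",blue(H)),("yellow",col(H,(20,150,80),(32,255,255))),("green",col(H,(40,80,20),(85,255,255)))):
        for b,s in blobs(m&(d>0)&(W[...,0]<800)&(abs(W[...,1])<500)&(W[...,0]>150),25):
            q=W[b]; z=np.percentile(q[:,2],92); t=q[q[:,2]>z-5]
            (cx,cy),r=cv2.minEnclosingCircle(t[:,:2].astype(np.float32))
            print(n,name,s.tolist(),"z",round(z,1),"topmed",np.round(np.median(t,0)),"circ",round(cx),round(cy),round(r))
f=np.load("top0.npz");cv2.imwrite("pics/crop0.png",cv2.resize(f["p"][140:260,110:310,::-1],None,fx=4,fy=4,interpolation=cv2.INTER_CUBIC))
E
```

```text
top blue [267, 170, 18, 18, 255] z 98.2 topmed [640.  67.  96.] circ 641 67 20
top blue [162, 190, 12, 17, 157] z 51.9 topmed [602. 320.  50.] circ 602 321 15
top blue [321, 197, 133, 33, 914] z 127.8 topmed [ 550. -237.  126.] circ 548 -254 57
top blue [457, 196, 8, 54, 233] z 111.7 topmed [ 541. -341.  110.] circ 543 -340 59
top blue [318, 225, 131, 19, 247] z 40.9 topmed [ 525. -195.   39.] circ 525 -186 151
top blue [87, 247, 10, 10, 85] z 45.6 topmed [474. 495.  44.] circ 473 494 11
top blue [151, 270, 13, 19, 181] z 46.3 topmed [412. 337.  45.] circ 412 337 17
top blue [196, 323, 18, 12, 171] z 46.6 topmed [302. 224.  45.] circ 301 225 17
top yellow [120, 117, 99, 70, 6157] z 54.9 topmed [713. 323.  53.] circ 712 322 138
top yellow [509, 301, 9, 73, 248] z 16.3 topmed [ 286. -490.   16.] circ 284 -491 72
top yellow [521, 303, 9, 74, 204] z 57.4 topmed [ 293. -491.   54.] circ 291 -490 78
top yellow [535, 305, 9, 76, 212] z 104.9 topmed [ 293. -491.  103.] circ 293 -490 76
top yellow [550, 307, 10, 78, 224] z 153.5 topmed [ 295. -492.  151.] circ 295 -492 73
top green [137, 183,
[... 702 characters left out ...]
circ 605 323 16
scene yellow [196, 66, 37, 20, 409] z 200.0 topmed [ 301. -491.  199.] circ 299 -491 73
scene yellow [197, 80, 38, 21, 408] z 152.0 topmed [ 304. -491.  151.] circ 296 -492 75
scene yellow [200, 93, 39, 39, 868] z 99.1 topmed [ 301. -491.  100.] circ 295 -489 76
scene yellow [249, 248, 147, 107, 7754] z 53.8 topmed [723. 337.  52.] circ 718 323 139
scene green [371, 195, 29, 28, 512] z 49.9 topmed [357. 234.  49.] circ 354 233 36
scene green [283, 229, 129, 67, 405] z 10.2 topmed [514. 278.   9.] circ 573 277 139
scene green [413, 231, 37, 28, 682] z 49.9 topmed [405. 387.  49.] circ 405 385 36
scene green [433, 281, 33, 35, 415] z 50.0 topmed [529. 493.  49.] circ 523 495 36
```

View pics/crop0.png

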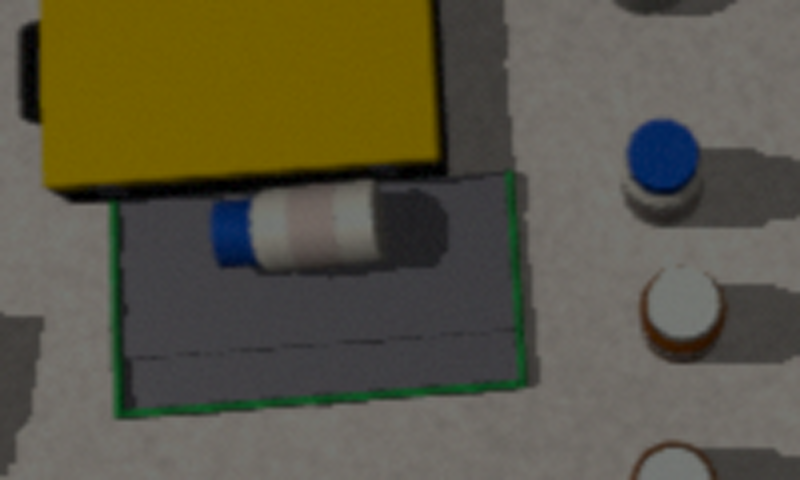

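The crop shows c upright at crop (663,160) with a white body and blue cap, above two ambers at (683,310) and (673,460). Bottle d lies at crop (300,230) with its blue cap to the left, just clear of the case wall, so the choice holds. The tray rim and gutter line run below it. Next I measure the frames.

```bash
python3 - <<'E'
from h import *
def line(q):
    q=q[:,:2].astype(np.float32); vx,vy,x0,y0=cv2.fitLine(q,cv2.DIST_HUBER,0,.01,.01).ravel()
    if vy<0: vx,vy=-vx,-vy
    return round(float(np.degrees(np.arctan2(-vx,vy))),2),round(float(x0),1),round(float(y0),1),np.round(q.min(0)),np.round(q.max(0))
for n in("top","scene"):
    f=np.load(n+"0.npz");p,d=f["p"],f["d"];W=world(n,d);H=cv2.cvtColor(p,cv2.COLOR_RGB2HSV);X,Y,Z=W[...,0],W[...,1],W[...,2]
    B=blue(H)&(d>0)
    sh=B&(X>450)&(X<620)&(Y<-40)&(Y>-380)
    print(n,"rail",line(W[sh&(Z>48)&(Z<56)&(X>545)])); print("lip",line(W[sh&(Z>33)&(Z<43)&(X<540)]))
    e=W[sh&(Z>106)&(Z<114)]; print("plate",np.round(np.median(e,0)),np.round([e.min(0),e.max(0)]))
    for nm,m in(("a",sh&(Z>121)&(Y<-255)),("b",sh&(Z>121)&(Y>-255)),("c",B&(Z>91)&(abs(X-640)<40)&(abs(Y-67)<40))):
        c,r=cv2.minEnclosingCircle(W[m][:,:2].astype(np.float32)); print(nm,np.round(c,1),round(r,1))
    for y0 in(100,):
        for nm,xx in(("amb",(480,620)),):
            m=(d>0)&(Z>91)&(Z<101)&(X>430)&(X<600)&(Y>0)&(Y<120)
            for b,s in blobs(m,40):
                c,r=cv2.minEnclosingCircle(W[b][:,:2].astype(np.float32)); print("amber",np.round(c,1),round(r,1))
    yl=col(H,(20,150,80),(32,255,255))&(Z>48)&(Z<57)&(X>560)&(Y>150)&(Y<480)
    print("lid",cv2.minAreaRect(W[yl][:,:2].astype(np.float32)))
    g=col(H,(40,80,20),(85,255,255))&(Z<14)&(Z>4)&(X>470)&(X<660)&(Y>130)&(Y<410)
    print("rim",cv2.minAreaRect(W[g][:,:2].astype(np.float32)))
    m=(d>0)&(Z>36)&(Z<60)&(X<635)&(X>560)&(Y>200)&(Y<345)&~yl&(col(H,(0,0,90),(180,80,255))|blue(H))
    b=max(blobs(m,40),key=lambda t:t[1][4])[0]; q=W[b]
    print("d y-range",np.percentile(q[:,1],[1,99]),"z",np.percentile(q[:,2],[50,98]))
    # circle centre from points: fit cylinder body (y<300) in cross section
    bd=q[(q[:,1]<290)]
    from scipy.optimize import least_squares
    fn=lambda k:np.hypot(bd[:,0]-k[0]-k[1]*(bd[:,1]-270),bd[:,2]-k[2])-25
    s=least_squares(fn,[600,0,30],loss="soft_l1"); print("d axis x at y270, slope, z",s.x,np.sqrt(np.mean(s.fun**2)))
E
```

```text
top rail (-5.43, 592.9, -173.4, array([ 572., -342.], dtype=float32), array([607., -42.], dtype=float32))
lip (-5.58, 525.0, -191.5, array([ 489., -336.], dtype=float32), array([540., -42.], dtype=float32))
plate [ 541. -341.  110.] [[ 485. -352.  106.]
 [ 602. -198.  114.]]
a [ 546.3 -291.9] 20.8
b [ 553.1 -216.7] 21.0
c [640.3  67.1] 20.2
amber [556.1  54. ] 20.2
amber [455.6  58.3] 20.2
lid ((715.1150512695312, 322.9302673339844), (158.6548309326172, 233.28411865234375), 5.0930328369140625)
rim ((570.3170166015625, 277.41656494140625), (133.81336975097656, 250.3543701171875), 4.699911117553711)
d y-range [237.76577766 330.3941129 ] z [52.39115971 57.64084765]
d axis x at y270, slope, z [ 6.09283780e+02 -9.55371409e-02  3.06903942e+01] 1.50684711681248
scene rail (-5.54, 593.4, -202.2, array([ 567., -351.], dtype=float32), array([610., -42.], dtype=float32))
lip (-4.58, 535.4, -110.3, array([ 528., -200.], dtype=float32), array([539., -66.], dtype=float32))
plate [ 561. -335.  110.] [[ 487. -347.  106.]
 [ 603. -197.  114.]]
a [ 548.3 -291.2] 21.1
b [ 554.9 -216.1] 21.5
c [643.   65.7] 21.7
amber [459.6  57.6] 22.9
amber [556.9  54.3] 21.1
lid ((715.6094970703125, 322.1985778808594), (162.28338623046875, 236.23300170898438), 4.833992958068848)
rim ((570.1287841796875, 276.51263427734375), (134.43458557128906, 251.77288818359375), 6.554865837097168)
d y-range [238.16555218 332.48281075] z [50.54195024 56.51540294]
d axis x at y270, slope, z [ 6.09280046e+02 -1.01188619e-01  3.02167953e+01] 1.292772014026836
```

```bash
cat > plan.py <<'E'
# python3 plan.py x y z yaw tilt : twist (deg, tool) from present pose, then shift (m) in the axes after the twist
import sys,numpy as np
from scipy.spatial.transform import Rotation as R
from workcell import get_obs
a=list(map(float,sys.argv[1:]));o=get_obs();p=np.array(o["ee_pos"]);Rc=R.from_rotvec(o["orientation"])
yaw,tilt=a[3:5] if len(a)>3 else (None,0)
if yaw is not None:
    Rt=R.from_euler("z",yaw,degrees=True)*R.from_euler("x",180,degrees=True)*R.from_euler("y",tilt,degrees=True)
else: Rt=Rc
tw=(Rc.inv()*Rt).as_rotvec(degrees=True);dl=Rt.inv().apply(np.array(a[:3])-p)/1000
print("t",round(o["t"],2),"twist",tw.round(2),"rows",int(np.ceil(np.linalg.norm(tw)/7.1)),"shift",dl.round(4),"rows",round(np.linalg.norm(dl)/.0417,1),"q",np.round(o["qpos"],2),"F",np.round(o["ft_force"],1))
E
python3 plan.py 642 66.3 200 5 0
```

```text
t 0.1 twist [-8.000e-02  1.000e-02  1.693e+01] rows 3 shift [ 0.4634 -0.6075  0.022 ] rows 18.3 q [-1.21  0.42  1.63 -0.    1.09 -0.02] F [-0.3  0.6  0.3]
```

```bash
python3 -m creep '{"delta_pos":[[0,0,-0.03],[0,0,-0.03],[0,0,0],[0,0,0],[0,0,0]],"twist":[[0,0,0],[0,0,0],[0,0,5.7],[0,0,5.6],[0,0,5.6]]}' 1
python3 -m creep '{"delta_pos":[[0.0244,-0.032,0],[0.0244,-0.032,0],[0.0244,-0.032,0],[0.0244,-0.032,0],[0.0244,-0.032,0],[0.0244,-0.032,0],[0.0244,-0.032,0],[0.0244,-0.032,0],[0.0244,-0.032,0],[0.0244,-0.032,0],[0.0244,-0.032,0],[0.0244,-0.032,0],[0.0244,-0.032,0],[0.0244,-0.032,0],[0.0244,-0.032,0],[0.0244,-0.032,0],[0.0244,-0.032,0],[0.0244,-0.032,0],[0.0244,-0.032,0],[0,0,0]],"twist":[[0,0,0],[0,0,0],[0,0,0],[0,0,0],[0,0,0],[0,0,0],[0,0,0],[0,0,0],[0,0,0],[0,0,0],[0,0,0],[0,0,0],[0,0,0],[0,0,0],[0,0,0],[0,0,0],[0,0,0],[0,0,0],[0,0,0],[0,0,0]]}'
python3 plan.py 642 66.3 30 5 0
```

```text
t: 0.52
ee_pos: [233.5, -579.8, 283.1]
orientation: [3.138, 0.13, 0.0]
ft_force: [0.8, -0.3, -0.4]
width: 87.6
grasp_force: 0.0
t: 2.18
ee_pos: [644.6, 72.3, 282.0]
orientation: [-3.136, -0.145, -0.002]
ft_force: [-0.8, -0.7, -0.3]
width: 87.8
grasp_force: 0.0
t 2.18 twist [-0.1  -0.08  0.28] rows 1 shift [-0.0031  0.0057  0.252 ] rows 6.0 q [0.09 0.4  1.52 0.   1.22 1.57] F [-0.8 -0.7 -0.3]
```

```bash
python3 -m creep '{"delta_pos":[[0,0,0.03],[0,0,0.04],[0,0,0.04],[0,0,0.04],[0,0,0],[0,0,0]],"twist":[[0,0,0],[0,0,0],[0,0,0],[0,0,0],[0,0,0],[0,0,0]]}'
python3 plan.py 642 66.3 30 5 0
```

```text
t: 2.68
ee_pos: [640.1, 66.3, 130.8]
orientation: [3.138, 0.138, -0.009]
ft_force: [0.7, -0.1, 0.4]
width: 87.7
grasp_force: 0.0
t 2.68 twist [-0.    0.32  0.02] rows 1 shift [1.900e-03 1.000e-04 1.008e-01] rows 2.4 q [0.08 0.56 1.64 0.   0.94 1.57] F [ 0.7 -0.1  0.4]
```

```bash
python3 -m creep '{"delta_pos":[[0.001,0,0.025],[0,0,0.03],[0,0,0.03],[0,0,0.016],[0,0,0],[0,0,0]],"twist":[[0,0,0],[0,0,0],[0,0,0],[0,0,0],[0,0,0],[0,0,0]]}'
python3 -m creep '{"delta_pos":[[0,0,0],[0,0,0],[0,0,0],[0,0,0],[0,0,0],[0,0,0],[0,0,0],[0,0,0]],"twist":[[0,0,0],[0,0,0],[0,0,0],[0,0,0],[0,0,0],[0,0,0],[0,0,0],[0,0,0]]}' 0.4
```

```text
t: 3.18
ee_pos: [644.5, 66.7, 33.9]
orientation: [-3.138, -0.138, -0.004]
ft_force: [1.7, -0.5, 0.9]
width: 87.8
grasp_force: 0.0
t: 3.85
ee_pos: [643.1, 66.7, 32.0]
orientation: [3.139, 0.138, 0.0]
ft_force: [-1.4, -0.8, 4.0]
width: 49.9
grasp_force: 30.0
```

```bash
python3 -m creep '{"delta_pos":[[0,0,-0.01],[0,0,-0.03],[0,0,-0.04],[0,0,-0.04],[0,0,-0.03],[0,0,0],[0,0,0],[0,0,0],[0,0,0],[0,0,0],[0,0,0],[0,0,0],[0,0,0],[0,0,0],[0,0,0],[0,0,0],[0,0,0],[0,0,0],[0,0,0]],"twist":[[0,0,0],[0,0,0],[0,0,0],[0,0,0],[0,0,0],[0,0,-3.5],[0,0,-6.5],[0,0,-6.5],[0,0,-6.5],[0,0,-6.5],[0,0,-6.5],[0,0,-6.5],[0,0,-6.5],[0,0,-6.5],[0,0,-6.5],[0,0,-6.5],[0,0,-6.5],[0,0,-4.5],[0,0,0]]}'
python3 plan.py 561 -157 66 84.5 0
```

```text
t: 5.43
ee_pos: [642.6, 66.7, 181.8]
orientation: [-2.322, -2.116, 0.001]
ft_force: [-0.3, -0.8, -2.4]
width: 49.8
grasp_force: 30.0
t 5.43 twist [-0.03  0.    0.19] rows 1 shift [-0.2304 -0.0598  0.1158] rows 6.3 q [0.08 0.5  1.61 0.   1.03 0.18] F [-0.3 -0.8 -2.4]
```

```bash
python3 -m creep '{"delta_pos":[[-0.015,-0.004,0],[-0.03,-0.0075,0],[-0.0351,-0.009,0],[-0.0351,-0.009,0],[-0.0351,-0.009,0],[-0.0351,-0.009,0],[-0.03,-0.008,0],[-0.015,-0.0045,0],[0,0,0.02],[0,0,0.02],[0,0,0.02],[0,0,0.02],[0,0,0],[0,0,0],[0,0,0]],"twist":[[0,0,0],[0,0,0],[0,0,0],[0,0,0],[0,0,0],[0,0,0],[0,0,0],[0,0,0],[0,0,0],[0,0,0],[0,0,0],[0,0,0],[0,0,0],[0,0,0],[0,0,0]]}'
python3 plan.py 560.7 -157 62 84.5 0
python3 - <<'E'
from h import *
p,d,W,H=look("top"); cv2.imwrite("pics/t1.png",cv2.resize(p[130:270,230:500,::-1],None,fx=2.9,fy=2.9,interpolation=cv2.INTER_CUBIC))
E
```

```text
t: 6.68
ee_pos: [561.6, -157.4, 102.7]
orientation: [2.325, 2.111, 0.001]
ft_force: [0.1, -0.4, -1.2]
width: 49.6
grasp_force: 30.0
t 6.68 twist [ 0.05  0.01 -0.04] rows 1 shift [ 0.0003 -0.0009  0.0407] rows 1.0 q [-0.29  0.52  1.8  -0.    0.82 -0.2 ] F [ 0.1 -0.4 -1.2]
```

View pics/t1.png

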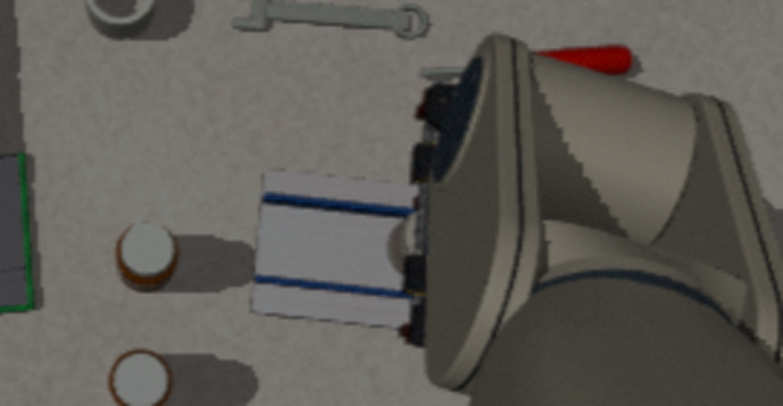

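The crop shows c hanging in the gripper at (405,240), centred between the rail and the lip. Bottles a and b are hidden under the wrist. I lower it gently.

```bash
Z='[0,0,0]'; python3 -m creep '{"delta_pos":[[0,0,0.01],[0,0,0.015],[0,0,0.01],[0,0,0.003],[0,0,0],[0,0,0]],"twist":[[0,0,0],[0,0,0],[0,0,0],[0,0,0],[0,0,0],[0,0,0]]}'
python3 -m creep '{"delta_pos":[[0,0,0.001],[0,0,0.001],[0,0,0],[0,0,0]],"twist":[[0,0,0],[0,0,0],[0,0,0],[0,0,0]]}'
```

```text
t: 7.23
ee_pos: [561.4, -157.0, 63.8]
orientation: [-2.325, -2.113, 0.0]
ft_force: [-0.3, -0.6, -1.9]
width: 49.3
grasp_force: 30.0
t: 7.57
ee_pos: [561.6, -157.1, 62.0]
orientation: [2.324, 2.112, 0.001]
ft_force: [-0.3, -0.7, -0.7]
width: 49.7
grasp_force: 30.0
```

```bash
python3 -m creep '{"delta_pos":[[-0.003,0,0],[-0.004,0,0],[-0.004,0,0],[-0.004,0,0],[-0.004,0,0],[-0.004,0,0],[-0.004,0,0],[-0.004,0,0],[-0.004,0,0],[-0.004,0,0],[-0.004,0,0],[-0.003,0,0],[0,0,0],[0,0,0]],"twist":[[0,0,0],[0,0,0],[0,0,0],[0,0,0],[0,0,0],[0,0,0],[0,0,0],[0,0,0],[0,0,0],[0,0,0],[0,0,0],[0,0,0],[0,0,0],[0,0,0]]}'
python3 -m creep '{"delta_pos":[[-0.002,0,0],[-0.002,0,0],[0,0,0]],"twist":[[0,0,0],[0,0,0],[0,0,0]]}'
python3 -m creep '{"delta_pos":[[-0.002,0,0],[-0.002,0,0],[0,0,0]],"twist":[[0,0,0],[0,0,0],[0,0,0]]}'
```

```text
t: 8.73
ee_pos: [557.1, -203.5, 62.0]
orientation: [2.325, 2.112, 0.0]
ft_force: [0.8, 1.3, 5.3]
width: 49.4
grasp_force: 30.0
t: 8.98
ee_pos: [556.7, -207.1, 62.0]
orientation: [2.325, 2.112, 0.001]
ft_force: [0.3, 3.6, 5.8]
width: 49.5
grasp_force: 30.0
t: 9.23
ee_pos: [556.3, -211.0, 62.0]
orientation: [2.325, 2.112, 0.001]
ft_force: [-0.3, 3.3, 5.9]
width: 49.5
grasp_force: 30.0
```

```bash
for i in 1 2; do python3 -m creep '{"delta_pos":[[-0.001,0,0],[-0.001,0,0],[0,0,0]],"twist":[[0,0,0],[0,0,0],[0,0,0]]}' | egrep 'pos|ft'; done
```

```text
ee_pos: [556.2, -212.0, 62.0]
ft_force: [1.0, 8.9, 6.8]
ee_pos: [556.1, -212.2, 62.0]
ft_force: [2.9, 18.6, 9.6]
```

```bash
python3 -m creep '{"delta_pos":[[0.0013,0,0],[0,0,0]],"twist":[[0,0,0],[0,0,0]]}' | egrep 'pos|ft'
python3 -m creep '{"delta_pos":[[0,0,0],[0,0,0],[0,0,0],[0,0,0],[0,0,-0.01],[0,0,-0.02],[0,0,-0.04],[0,0,-0.04],[0,0,-0.03],[0,0,0]],"twist":[[0,0,0],[0,0,0],[0,0,0],[0,0,0],[0,0,0],[0,0,0],[0,0,0],[0,0,0],[0,0,0],[0,0,0]]}' 1
python3 plan.py 621 286 220 95 0
```

```text
ee_pos: [556.2, -212.1, 62.0]
ft_force: [1.0, 10.7, 7.5]
t: 10.73
ee_pos: [559.4, -215.1, 209.2]
orientation: [2.317, 2.106, 0.008]
ft_force: [0.0, 0.1, -0.0]
width: 87.9
grasp_force: 0.0
t 10.73 twist [  0.61   0.26 -10.48] rows 2 shift [ 0.4939  0.105  -0.0108] rows 12.1 q [-0.39  0.4   1.71 -0.    1.03 -0.29] F [ 0.   0.1 -0. ]
```

```bash
python3 -m creep '{"delta_pos":[[0,0,0],[0,0,0],[0.02,0.0043,0],[0.037,0.0079,0],[0.038,0.0081,0],[0.038,0.0081,0],[0.038,0.0081,0],[0.038,0.0081,0],[0.038,0.0081,0],[0.038,0.0081,0],[0.038,0.0081,0],[0.038,0.0081,0],[0.038,0.0081,0],[0.037,0.0079,0],[0.03,0.0064,0],[0.015,0.0032,0],[0,0,0.03],[0,0,0.04],[0,0,0],[0,0,0]],"twist":[[0,0,-5.3],[0,0,-5.2],[0,0,0],[0,0,0],[0,0,0],[0,0,0],[0,0,0],[0,0,0],[0,0,0],[0,0,0],[0,0,0],[0,0,0],[0,0,0],[0,0,0],[0,0,0],[0,0,0],[0,0,0],[0,0,0],[0,0,0],[0,0,0]]}' 0
python3 plan.py 620.8 275.7 58 95 0
```

```text
t: 12.4
ee_pos: [614.1, 273.3, 129.6]
orientation: [-2.121, -2.315, 0.009]
ft_force: [1.5, 0.0, 0.8]
width: 0.1
grasp_force: 0.0
t 12.4 twist [-0.32  0.12  0.01] rows 1 shift [0.0018 0.0069 0.0716] rows 1.7 q [ 0.4   0.6   1.57 -0.    0.98  0.31] F [1.5 0.  0.8]
```

```bash
python3 -m creep '{"delta_pos":[[0.0018,0.0069,0.02],[0,0,0.03],[0,0,0.015],[0,0,0.004],[0,0,0],[0,0,0],[0,0,0]],"twist":[[0,0,0],[0,0,0],[0,0,0],[0,0,0],[0,0,0],[0,0,0],[0,0,0]]}'
python3 plan.py 620.8 275.7 56 95 0
python3 - <<'E'
from h import *
p,d,W,H=look("scene"); cv2.imwrite("pics/s1.png",cv2.resize(p[110:340,150:430,::-1],None,fx=2.5,fy=2.5,interpolation=cv2.INTER_CUBIC))
E
```

```text
t: 12.98
ee_pos: [623.7, 277.5, 64.7]
orientation: [2.121, 2.316, 0.004]
ft_force: [0.3, -0.4, 0.8]
width: 0.7
grasp_force: 0.0
t 12.98 twist [ 0.15 -0.05  0.02] rows 1 shift [-0.0015 -0.0031  0.0087] rows 0.2 q [0.4  0.69 1.58 0.   0.87 0.31] F [ 0.3 -0.4  0.8]
```

View pics/s1.png

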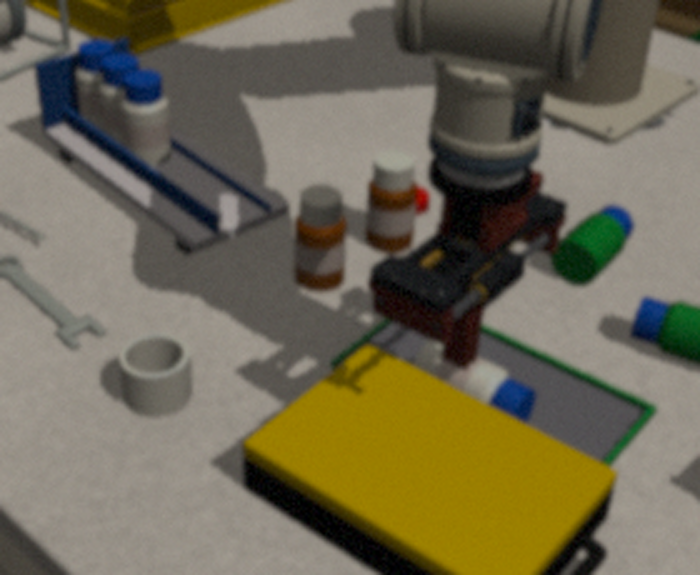

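The picture shows a, b and c upright and tight against the end plate, caps at (97,55), (118,70) and (142,85). The shut fingers are above d's body at (462,345).

```bash
python3 -m creep '{"delta_pos":[[0,-0.001,0.003],[0,0,0.003],[0,0,0],[0,0,0]],"twist":[[0,0,0],[0,0,0],[0,0,0],[0,0,0]]}'| egrep 'pos|ft';  for i in 1 2; do python3 -m creep '{"delta_pos":[[0,0,0.001],[0,0,0],[0,0,0]],"twist":[[0,0,0],[0,0,0],[0,0,0]]}' | egrep 'pos|ft'; done
```

```text
ee_pos: [621.3, 277.0, 56.5]
ft_force: [0.1, -0.3, 0.8]
ee_pos: [621.6, 277.0, 55.6]
ft_force: [0.2, 0.3, 0.4]
ee_pos: [621.5, 277.0, 54.6]
ft_force: [0.1, 0.5, -0.3]
```

```bash
python3 -m creep '{"delta_pos":[[0,0,0.0005],[0,0,0],[0,0,0]],"twist":[[0,0,0],[0,0,0],[0,0,0]]}' | egrep 'pos|ft'; python3 -m creep '{"delta_pos":[[0,0,0.0005],[0,0,0],[0,0,0]],"twist":[[0,0,0],[0,0,0],[0,0,0]]}' | egrep 'pos|ft'
```

```text
ee_pos: [621.6, 277.1, 54.2]
ft_force: [-0.1, 0.5, 1.0]
ee_pos: [621.9, 277.1, 54.0]
ft_force: [0.1, 0.3, 2.2]
```

```bash
python3 -m creep '{"delta_pos":[[0,-0.002,0.0005],[0,-0.003,0],[0,-0.003,0],[0,-0.003,0],[0,-0.003,0],[0,-0.003,0],[0,-0.003,0],[0,-0.003,0]],"twist":[[0,0,0],[0,0,0],[0,0,0],[0,0,0],[0,0,0],[0,0,0],[0,0,0],[0,0,0]]}' | egrep 'pos|ft'; python3 -m creep '{"delta_pos":[[0,-0.003,0.0],[0,-0.003,0],[0,-0.003,0],[0,-0.003,0],[0,-0.003,0],[0,0,0]],"twist":[[0,0,0],[0,0,0],[0,0,0],[0,0,0],[0,0,0],[0,0,0]]}' | egrep 'pos|ft'
cat > dpos.py <<'E'
from h import *
from scipy.optimize import least_squares
for n in("top","scene"):
    p,d,W,H=look(n);X,Y,Z=W[...,0],W[...,1],W[...,2]
    Q=(W[...,:2]-[638.4,283.1])@np.array([[.996,-.087],[.087,.996]])  # case frame
    yl=col(H,(20,150,80),(32,255,255))
    m=(d>0)&(Z>20)&(Z<60)&(Q[...,0]<-3)&(Q[...,0]>-140)&(abs(Q[...,1])<118)&~yl
    b=m&blue(H); print(n,"cap",b.sum(),np.round(np.median(Q[b],0),1) if b.any() else "")
    w=m&col(H,(0,0,75),(180,90,255))
    if w.sum()>30:
        q=np.c_[Q[w],Z[w]]; q0=np.median(q,0)
        s=least_squares(lambda k:np.hypot(q[:,0]-k[0]-k[1]*q[:,1],q[:,2]-k[2])-25,[q0[0],0,30],loss="soft_l1")
        print(n,"body axis x,slope,z",s.x.round(3),"n",w.sum(),"y",np.percentile(q[:,1],[2,98]).round(1))
E
python3 dpos.py
```

```text
ee_pos: [600.2, 275.2, 55.1]
ft_force: [0.6, -3.3, 11.9]
ee_pos: [584.4, 273.6, 54.9]
ft_force: [-1.2, -3.3, 11.6]
top cap 0 
top body axis x,slope,z [-4.9993e+01 -3.3000e-02  3.0642e+01] n 136 y [-42.8 -23. ]
scene cap 248 [-40.5  44.4]
scene body axis x,slope,z [-4.9675e+01 -3.9000e-02  3.0137e+01] n 627 y [-43.4  27.2]
```

```bash
python3 -m creep '{"delta_pos":[[0,-0.003,0.0],[0,-0.003,0],[0,-0.003,0],[0,-0.003,0],[0,-0.002,0],[0,0,0],[0,0,0],[0,0,-0.001],[0,0,-0.002],[0,0,-0.02],[0,0,-0.04],[0,0,-0.03],[0,0,0],[0,0,0]],"twist":[[0,0,0],[0,0,0],[0,0,0],[0,0,0],[0,0,0],[0,0,0],[0,0,0],[0,0,0],[0,0,0],[0,0,0],[0,0,0],[0,0,0],[0,0,0],[0,0,0]]}' | egrep 'pos|ft'; python3 dpos.py; python3 dpos.py
```

```text
ee_pos: [570.8, 273.1, 148.1]
ft_force: [-0.2, -1.1, 0.4]
top cap 0 
top body axis x,slope,z [-5.6623e+01 -2.7000e-02  3.0623e+01] n 365 y [-44.   -0.4]
scene cap 252 [-46.9  44. ]
scene body axis x,slope,z [-5.6923e+01 -3.5000e-02  3.0057e+01] n 644 y [-43.4  27.4]
top cap 0 
top body axis x,slope,z [-5.6819e+01 -3.2000e-02  3.0557e+01] n 360 y [-44.   -1.3]
scene cap 258 [-46.6  43.8]
scene body axis x,slope,z [-5.7156e+01 -3.5000e-02  3.0086e+01] n 641 y [-43.2  27.2]
```

```bash
python3 plan.py 582 275.2 80 96.9 -30
```

```text
t 17.0 twist [ -0.64 -29.95  -1.78] rows 5 shift [0.0336 0.0136 0.0551] rows 1.6 q [0.43 0.53 1.67 0.   0.95 0.34] F [ 0.1 -0.3 -0.3]
```

```bash
python3 -m creep '{"delta_pos":[[0,0,0],[0,0,0],[0,0,0],[0,0,0],[0,0,0],[0,0,0],[0.017,0.0068,0.0275],[0.0166,0.0068,0.0275],[0,0,0],[0,0,0],[0,0,0]],"twist":[[0,-4,-1.8],[0,-5.5,0],[0,-5.5,0],[0,-5.5,0],[0,-5.5,0],[0,-4,0],[0,0,0],[0,0,0],[0,0,0],[0,0,0],[0,0,0]]}' 0.75
python3 plan.py 582 275.2 17 96.9 -30
```

```text
t: 17.92
ee_pos: [582.9, 275.4, 81.9]
orientation: [1.798, 2.027, -0.485]
ft_force: [-0.0, 0.1, 0.2]
width: 65.3
grasp_force: 0.0
t 17.92 twist [-0.14  0.04 -0.02] rows 1 shift [ 0.0324 -0.0009  0.0562] rows 1.6 q [ 0.63  0.76  1.51 -0.49  1.2   0.77] F [-0.   0.1  0.2]
```

```bash
python3 -m creep '{"delta_pos":[[0.01,0,0.0173],[0.01,-0.0005,0.0173],[0.008,0,0.014],[0.0044,0,0.0076],[0,0,0],[0,0,0]],"twist":[[0,0,0],[0,0,0],[0,0,0],[0,0,0],[0,0,0],[0,0,0]]}'
python3 plan.py 582 275.2 17 96.9 -30
python3 dpos.py
```

```text
t: 18.42
ee_pos: [582.7, 275.6, 17.4]
orientation: [1.798, 2.027, -0.483]
ft_force: [0.3, -0.3, 0.1]
width: 65.9
grasp_force: 0.0
t 18.42 twist [-0.08  0.   -0.04] rows 1 shift [-0.0001 -0.0007  0.0005] rows 0.0 q [ 0.63  0.85  1.51 -0.51  1.11  0.82] F [ 0.3 -0.3  0.1]
top cap 93 [-60.   43.8]
top body axis x,slope,z [-5.6912e+01 -3.0000e-02  3.0316e+01] n 209 y [-42.1  21.2]
scene cap 21 [-49.3  50.9]
scene body axis x,slope,z [-60.512  -0.124  30.506] n 138 y [-44.5  27.3]
```

Undisturbed. Now grip and lift.

```bash
python3 -m creep '{"delta_pos":[[0,0,0],[0,0,0],[0,0,0],[0,0,0],[0,0,0],[0,0,0]],"twist":[[0,0,0],[0,0,0],[0,0,0],[0,0,0],[0,0,0],[0,0,0]]}' 0.4
python3 -m creep '{"delta_pos":[[-0.004,0,-0.007],[-0.01,0,-0.0173],[-0.018,0,-0.031],[-0.019,0,-0.033],[-0.019,0,-0.033],[-0.01,0,-0.0173],[0,0,0],[0,0,0]],"twist":[[0,0,0],[0,0,0],[0,0,0],[0,0,0],[0,0,0],[0,0,0],[0,0,0],[0,0,0]]}'
python3 plan.py 450 -90 210 -5.5 -30; python3 plan.py 450 -90 210 -5.5 60
```

```text
t: 19.02
ee_pos: [582.8, 275.8, 17.5]
orientation: [1.798, 2.027, -0.482]
ft_force: [-0.8, 1.2, 4.7]
width: 49.4
grasp_force: 29.9
t: 19.68
ee_pos: [582.9, 275.9, 177.8]
orientation: [1.799, 2.027, -0.48]
ft_force: [0.4, 0.9, -2.3]
width: 49.5
grasp_force: 30.0
t 19.68 twist [51.12 -0.11 88.64] rows 15 shift [-0.1003  0.377   0.0207] rows 9.4 q [ 0.63  0.64  1.48 -0.46  1.33  0.7 ] F [ 0.4  0.9 -2.3]
t 19.68 twist [-28.69  62.91 106.86] rows 18 shift [-0.0207  0.377  -0.1003] rows 9.4 q [ 0.63  0.64  1.48 -0.46  1.33  0.7 ] F [ 0.4  0.9 -2.3]
```

```bash
python3 -m creep '{"delta_pos":[[0,0,0],[0,0,0],[0,0,0],[0,0,0],[0,0,0],[0,0,-0.02],[0,0,-0.02],[0,0,0]],"twist":[[0,4,0],[0,6.5,0],[0,6.5,0],[0,6.5,0],[0,6.5,0],[0,0,0],[0,0,0],[0,0,0]]}'
python3 plan.py 470 -115 220
```

```text
t: 20.35
ee_pos: [583.7, 275.1, 218.0]
orientation: [-2.087, -2.348, -0.001]
ft_force: [0.4, 1.2, -0.8]
width: 49.7
grasp_force: 30.0
t 20.35 twist [0. 0. 0.] rows 0 shift [-0.3741 -0.1586 -0.0023] rows 9.7 q [0.42 0.46 1.59 0.   1.1  0.3 ] F [ 0.4  1.2 -0.8]
```

```bash
python3 -m creep '{"delta_pos":[[-0.015,-0.0064,0],[-0.03,-0.0127,0],[-0.035,-0.0148,0],[-0.035,-0.0148,0],[-0.035,-0.0148,0],[-0.035,-0.0148,0],[-0.035,-0.0148,0],[-0.035,-0.0148,0],[-0.035,-0.0148,0],[-0.035,-0.0148,0],[-0.03,-0.0127,0],[-0.019,-0.0081,0],[0,0,0]],"twist":[[0,0,0],[0,0,0],[0,0,0],[0,0,0],[0,0,0],[0,0,0],[0,0,0],[0,0,0],[0,0,0],[0,0,0],[0,0,0],[0,0,0],[0,0,0]]}'
python3 -m creep '{"delta_pos":[[0,0,0],[0,0,0],[0,0,0],[0,0,0],[0,0,0],[0,0,0],[0,0,0],[0,0,0],[0,0,0],[0,0,0],[0,0,0],[0,0,0],[0,0,0],[0,0,0],[0,0,0],[0,0,0],[0,0,0],[0,0,0]],"twist":[[0,0,4],[0,0,6.5],[0,0,6.5],[0,0,6.5],[0,0,6.5],[0,0,6.5],[0,0,6.5],[0,0,6.5],[0,0,6.5],[0,0,6.5],[0,0,6.5],[0,0,6.5],[0,0,6.5],[0,0,6.5],[0,0,6.5],[0,0,6.5],[0,0,0.9],[0,0,0]]}'
python3 plan.py 470 -115 220 -5.5 60
```

```text
t: 21.43
ee_pos: [467.8, -116.9, 214.8]
orientation: [-2.086, -2.344, 0.005]
ft_force: [0.0, 1.0, -1.0]
width: 49.4
grasp_force: 30.0
t: 22.93
ee_pos: [469.5, -113.6, 215.6]
orientation: [-3.138, 0.148, 0.005]
ft_force: [0.2, 1.1, -1.6]
width: 49.4
grasp_force: 30.0
t 22.93 twist [-0.07 60.2   0.08] rows 9 shift [ 0.0041  0.0013 -0.0016] rows 0.1 q [-0.26  0.23  1.94 -0.    0.98  1.4 ] F [ 0.2  1.1 -1.6]
```

```bash
python3 -m creep '{"delta_pos":[[0.015,0,0],[0.03,0,0],[0.035,0,0],[0.025,0,0],[0,0,0],[0,0,0],[0,0,0],[0,0,0],[0,0,0],[0,0,0],[0,0,0],[0,0,0],[0,0,0],[0,0,0],[0,0,0],[0,0,0]],"twist":[[0,0,0],[0,0,0],[0,0,0],[0,0,0],[0,3,0],[0,6,0],[0,6.5,0],[0,6.5,0],[0,6.5,0],[0,6.5,0],[0,6.5,0],[0,6.5,0],[0,6.5,0],[0,5.7,0],[0,0,0],[0,0,0]]}'
python3 plan.py 576.5 -131.7 110 -5.5 60
python3 - <<'E'
from h import *
p,d,W,H=look("scene"); cv2.imwrite("pics/s2.png",cv2.resize(p[40:300,130:410,::-1],None,fx=2.2,fy=2.2,interpolation=cv2.INTER_CUBIC))
E
```

```text
t: 24.27
ee_pos: [580.6, -103.1, 216.7]
orientation: [-2.925, 0.098, -1.045]
ft_force: [0.5, -0.6, -1.2]
width: 49.4
grasp_force: 30.0
t 24.27 twist [-4.09 20.83 -0.54] rows 3 shift [-0.0931  0.0288  0.0522] rows 2.7 q [-0.3   0.22  2.17  1.13  0.22  0.28] F [ 0.5 -0.6 -1.2]
```

View pics/s2.png

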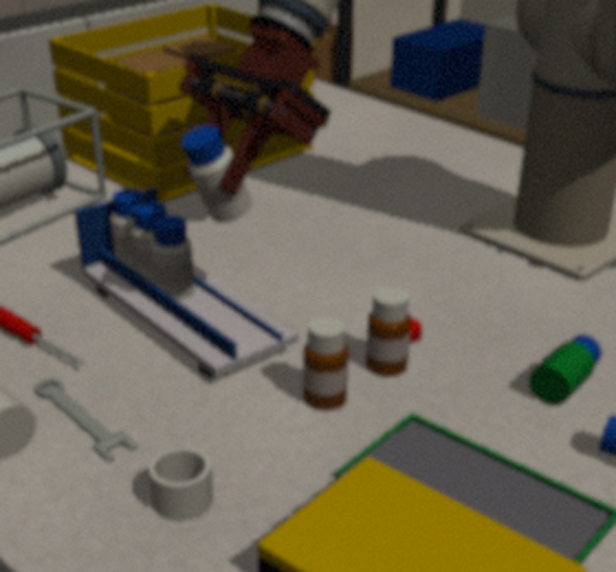

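The crop shows d gripped at (220,175), about 20° short of upright with its cap up, and the other bottles in place. The wrist is passing near its singularity (q5 small, q4 turning), so I continue the turn in small steps.

```bash
python3 -m creep '{"delta_pos":[[0,0,0],[0,0,0],[0,0,0],[0,0,0],[0,0,0],[0,0,0],[0,0,0],[0,0,0],[0,0,0],[0,0,0],[0,0,0],[0,0,0],[0,0,0]],"twist":[[-0.3,1.7,0],[-0.3,1.7,0],[-0.3,1.7,0],[-0.3,1.7,0],[-0.3,1.7,0],[-0.3,1.7,0],[-0.3,1.7,0],[-0.3,1.7,0],[-0.3,1.7,0],[-0.3,1.7,0],[-0.3,1.7,0],[-0.3,1.7,0],[0,0,0]]}' | egrep 'pos|ft'
python3 plan.py 576.5 -131.7 110 -5.5 60
```

```text
ee_pos: [581.2, -100.4, 216.5]
ft_force: [-0.7, 0.9, -1.1]
t 25.4 twist [-1.23  2.48 -0.76] rows 1 shift [-0.093   0.0316  0.0518] rows 2.7 q [-0.29  0.31  2.34  2.78  0.54 -1.35] F [-0.7  0.9 -1.1]
```

```bash
python3 -m creep '{"delta_pos":[[0,0,0],[-0.01,0.004,0.006],[-0.02,0.007,0.011],[-0.025,0.0085,0.014],[-0.022,0.007,0.012],[-0.012,0.004,0.007],[-0.004,0.0011,0.0018],[0,0,0],[0,0,0]],"twist":[[-1.2,2.5,-0.8],[0,0,0],[0,0,0],[0,0,0],[0,0,0],[0,0,0],[0,0,0],[0,0,0],[0,0,0]]}' | egrep 'pos|ft'
python3 plan.py 576.5 -131.7 75 -5.5 60
```

```text
ee_pos: [577.8, -132.6, 111.8]
ft_force: [0.1, 0.3, -0.6]
t 26.15 twist [ 0.03 -0.16  0.01] rows 1 shift [-0.0325 -0.0008  0.0172] rows 0.9 q [-0.37  0.66  2.36  2.85  0.93 -1.53] F [ 0.1  0.3 -0.6]
```

```bash
cat > caps.py <<'E'
from h import *
for n in("top","scene"):
    p,d,W,H=look(n);X,Y,Z=W[...,0],W[...,1],W[...,2]
    m=blue(H)&(d>0)&(X>480)&(X<640)&(Y>-325)&(Y<-50)&(Z>116)
    Q=(W[...,:2]-[543.2,-339.5])@np.array([[.995,.096],[-.096,.995]])
    for b,s in blobs(m,12):
        z=np.percentile(Z[b],95); t=b&(Z>z-6); c,r=cv2.minEnclosingCircle(Q[t].astype(np.float32))
        print(n,"cap lane x,y",np.round(c,1),"r",round(r,1),"ztop",round(z,1),"n",s[4])
    w=(d>0)&col(H,(0,0,75),(180,80,255))&(abs(Q[...,0])<28)&(Q[...,1]>180)&(Q[...,1]<250)&(Z>66)&(Z<150)
    if w.sum()>20:
        q=np.c_[Q[w],Z[w]]
        for lo in range(40,150,15):
            k=(q[:,2]>=lo)&(q[:,2]<lo+15)
            if k.sum()>15: print(n,"white z",lo+7,"lane x,y range",np.percentile(q[k,:2],[3,97],axis=0).round(1).tolist())
E
python3 caps.py
```

```text
top cap lane x,y [  2.  209.9] r 20.4 ztop 168.1 n 335
top cap lane x,y [  1.2 127. ] r 20.8 ztop 128.6 n 303
top cap lane x,y [-2.5 77.3] r 20.5 ztop 128.5 n 305
top cap lane x,y [-1.5 27.4] r 20.3 ztop 128.4 n 274
top white z 137 lane x,y range [[-21.7, 197.8], [22.9, 234.2]]
scene cap lane x,y [-1.4 81. ] r 66.7 ztop 128.2 n 331
scene cap lane x,y [  4.9 208.9] r 21.8 ztop 168.2 n 187
scene white z 77 lane x,y range [[-13.5, 217.4], [27.2, 236.5]]
scene white z 92 lane x,y range [[-14.3, 220.4], [25.1, 235.8]]
scene white z 122 lane x,y range [[8.9, 217.2], [25.8, 233.1]]
scene white z 137 lane x,y range [[-13.2, 205.2], [26.8, 234.2]]
```

```bash
python3 -m creep '{"delta_pos":[[-0.0087,0,0.005],[-0.0117,0,0.0068],[-0.0078,0,0.0045],[-0.0035,0,0.002],[0,0,0],[0,0,0]],"twist":[[0,0,0],[0,0,0],[0,0,0],[0,0,0],[0,0,0],[0,0,0]]}' | egrep 'pos|ft'
for i in 1 2; do python3 -m creep '{"delta_pos":[[-0.0009,0,0.0005],[0,0,0],[0,0,0]],"twist":[[0,0,0],[0,0,0],[0,0,0]]}' | egrep 'pos|ft'; done
```

```text
ee_pos: [577.7, -132.9, 75.6]
ft_force: [-0.8, 0.5, -1.1]
ee_pos: [577.6, -133.1, 74.4]
ft_force: [-0.4, 0.5, -2.5]
ee_pos: [577.4, -133.1, 72.8]
ft_force: [-0.4, -1.0, -1.1]
```

```bash
for i in 1 ; do python3 -m creep '{"delta_pos":[[-0.0009,0,0.0005],[0,0,0],[0,0,0]],"twist":[[0,0,0],[0,0,0],[0,0,0]]}' | egrep 'pos|ft'; python3 -m creep '{"delta_pos":[[-0.0009,0,0.0005],[0,0,0],[0,0,0]],"twist":[[0,0,0],[0,0,0],[0,0,0]]}' | egrep 'pos|ft'; done
```

```text
ee_pos: [577.7, -133.1, 72.5]
ft_force: [-2.1, 1.6, 4.9]
ee_pos: [577.7, -132.9, 72.2]
ft_force: [-4.7, 2.1, 10.9]
```

```bash
python3 -m creep '{"delta_pos":[[0.0009,0,-0.0005],[0,0,0],[0,0,0],[0,0,0],[0,0,0]],"twist":[[0,0,0],[0,0,0],[0,0,0],[0,0,0],[0,0,0]]}' 0.7
python3 -m creep '{"delta_pos":[[0,0,-0.005],[0,0,-0.015],[0,0,-0.02],[0,0,-0.03],[0,0,-0.03],[0,0,0],[0,0,0]],"twist":[[0,0,0],[0,0,0],[0,0,0],[0,0,0],[0,0,0],[0,0,0],[0,0,0]]}'
python3 caps.py | grep cap;python3 plan.py 480 -60 220 -5.5 0; python3 plan.py 480 -60 220 84.5 0
```

```text
t: 28.17
ee_pos: [577.4, -133.2, 71.5]
orientation: [2.673, -0.13, 1.547]
ft_force: [-0.0, 0.2, -0.2]
width: 61.5
grasp_force: 0.0
t: 28.75
ee_pos: [490.1, -124.7, 121.9]
orientation: [2.673, -0.131, 1.547]
ft_force: [0.5, 0.0, 0.5]
width: 61.8
grasp_force: 0.0
top cap lane x,y [  1.8 210.1] r 20.2 ztop 128.4 n 290
top cap lane x,y [  0.6 126.9] r 20.5 ztop 128.5 n 296
top cap lane x,y [-2.7 76.6] r 20.5 ztop 128.1 n 306
top cap lane x,y [-1.6 27.3] r 20.2 ztop 128.2 n 267
scene cap lane x,y [-8.2 81.3] r 68.7 ztop 128.3 n 332
scene cap lane x,y [  4.  209.5] r 22.1 ztop 128.2 n 140
t 28.85 twist [ 1.700e-01 -6.023e+01 -4.000e-02] rows 9 shift [-0.0181 -0.0637 -0.0984] rows 2.8 q [-0.46  0.66  2.53  2.79  1.1  -1.59] F [ 0.5 -0.8 -0.7]
t 28.85 twist [ 47.03 -46.77 -80.9 ] rows 15 shift [ 0.0637 -0.0181 -0.0984] rows 2.8 q [-0.46  0.66  2.53  2.79  1.1  -1.59] F [ 0.5 -0.8 -0.7]
```

```bash
python3 -m creep '{"delta_pos":[[0,-0.015,0],[0,-0.02,0],[0,-0.014,0],[0,0,0],[0,0,0]],"twist":[[0,0,0],[0,0,0],[0,0,0],[0,0,0],[0,0,0]]}' 0 
python3 plan.py 577.9 -84.8 85 -5.5 60;python3 plan.py 577.9 -84.8 52 -5.5 60
```

```text
t: 29.27
ee_pos: [496.9, -74.7, 121.0]
orientation: [2.674, -0.125, 1.549]
ft_force: [0.8, -0.3, 0.3]
width: 31.5
grasp_force: 0.0
t 29.27 twist [-0.03 -0.17  0.12] rows 1 shift [0.0096 0.0022 0.0887] rows 2.1 q [-0.26  0.68  2.55  2.98  1.13 -1.59] F [ 0.8 -0.3  0.3]
t 29.27 twist [-0.03 -0.17  0.12] rows 1 shift [-0.019   0.0022  0.1052] rows 2.6 q [-0.26  0.68  2.55  2.98  1.13 -1.59] F [ 0.8 -0.3  0.3]
```

```bash
python3 -m creep '{"delta_pos":[[0.003,0,0.02],[0.003,0,0.03],[0.003,0,0.028],[0,0,0.011],[-0.009,0,0.005],[-0.012,0,0.007],[-0.008,0,0.0045],[0,0,0],[0,0,0]],"twist":[[0,0,0],[0,0,0],[0,0,0],[0,0,0],[0,0,0],[0,0,0],[0,0,0],[0,0,0],[0,0,0]]}'
python3 plan.py 577.9 -84.8 52 -5.5 60
python3 - <<'E'
from h import *
p,d,W,H=look("scene"); cv2.imwrite("pics/s3.png",cv2.resize(p[100:260,140:340,::-1],None,fx=3.2,fy=3.2,interpolation=cv2.INTER_CUBIC))
E
```

```text
t: 30.02
ee_pos: [576.3, -84.4, 50.9]
orientation: [2.674, -0.131, 1.546]
ft_force: [-0.9, 0.2, -0.0]
width: 0.2
grasp_force: 0.0
t 30.02 twist [ 0.16 -0.06 -0.01] rows 1 shift [0.0018 0.0002 0.0008] rows 0.0 q [-0.22  0.85  2.36  3.02  1.11 -1.58] F [-0.9  0.2 -0. ]
```

View pics/s3.png

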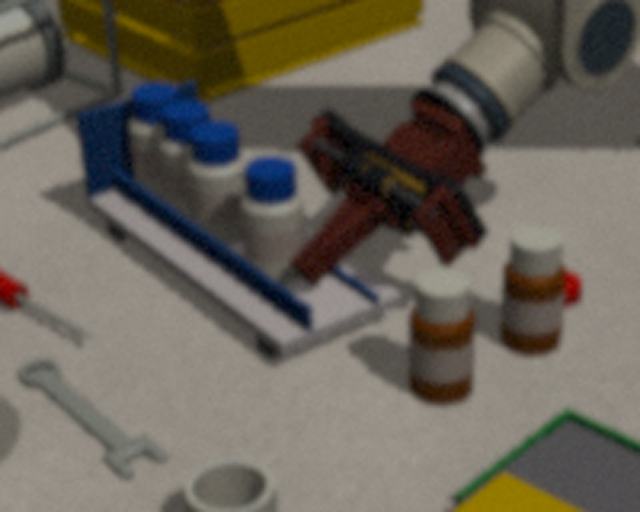

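The crop shows d standing in the lane at (272,215), a gap to c at (215,160), and the shut fingers low on d's open side at (310,265). Now I push it home.

```bash
python3 -m creep '{"delta_pos":[[0,0.003,0],[0,0.003,0],[0,0.003,0],[0,0.003,0],[0,0.003,0],[0,0.003,0],[0,0.003,0],[0,0.003,0],[0,0.003,0],[0,0.003,0],[0,0.002,0],[0,0,0]],"twist":[[0,0,0],[0,0,0],[0,0,0],[0,0,0],[0,0,0],[0,0,0],[0,0,0],[0,0,0],[0,0,0],[0,0,0],[0,0,0],[0,0,0]]}' | egrep 'pos|ft'
python3 caps.py | grep top
```

```text
ee_pos: [573.8, -116.3, 51.5]
ft_force: [-0.7, -0.2, 0.3]
scene cap lane x,y [-2.3 80.6] r 66.8 ztop 128.6 n 338
scene cap lane x,y [  1.7 194.4] r 23.0 ztop 128.0 n 134
```

```bash
python3 -m creep '{"delta_pos":[[0,0.003,0],[0,0.003,0],[0,0.003,0],[0,0.003,0],[0,0.002,0],[0,0,0]],"twist":[[0,0,0],[0,0,0],[0,0,0],[0,0,0],[0,0,0],[0,0,0]]}' | egrep 'pos|ft'
for i in 1 2; do python3 -m creep '{"delta_pos":[[0,0.001,0],[0,0,0],[0,0,0]],"twist":[[0,0,0],[0,0,0],[0,0,0]]}' | egrep 'pos|ft'; done
```

```text
ee_pos: [572.5, -130.3, 51.6]
ft_force: [-0.1, -0.1, 0.2]
ee_pos: [572.4, -130.7, 51.7]
ft_force: [-0.4, -0.2, -0.1]
ee_pos: [572.3, -131.5, 51.6]
ft_force: [0.7, 1.2, 0.0]
```

```bash
python3 -m creep '{"delta_pos":[[0,0.001,0],[0,0,0],[0,0,0]],"twist":[[0,0,0],[0,0,0],[0,0,0]]}' | egrep 'pos|ft'; python3 -m creep '{"delta_pos":[[0,0.001,0],[0,0,0],[0,0,0]],"twist":[[0,0,0],[0,0,0],[0,0,0]]}' | egrep 'pos|ft'; python3 caps.py | grep cap
```

```text
ee_pos: [572.2, -131.6, 51.6]
ft_force: [1.3, 5.4, 0.5]
ee_pos: [572.1, -131.7, 51.6]
ft_force: [2.3, 8.8, 0.3]
scene cap lane x,y [ -7.3 105.8] r 93.1 ztop 128.4 n 469
```

```bash
python3 -m creep '{"delta_pos":[[0,0.001,0],[0,0.001,0],[0,0,0]],"twist":[[0,0,0],[0,0,0],[0,0,0]]}' | egrep 'pos|ft'
python3 -m creep '{"delta_pos":[[0,-0.001,0],[0,-0.003,0],[0,-0.01,0],[0,-0.02,0],[0,-0.02,0],[0.015,0,-0.015],[0.02,0,-0.03],[0.02,0,-0.03],[0.02,0,-0.03],[0,0,0],[0,0,0]],"twist":[[0,0,0],[0,0,0],[0,0,0],[0,0,0],[0,0,0],[0,0,0],[0,0,0],[0,0,0],[0,0,0],[0,0,0],[0,0,0]]}'
python3 caps.py | grep cap
python3 - <<'E'
from h import *
p,d,W,H=look("scene"); q,_,_,_=look("top")
c=lambda im:cv2.resize(im[:,:,::-1],(390,300),interpolation=cv2.INTER_CUBIC)
cv2.imwrite("pics/f1.png",np.hstack([c(p[110:340,140:440]),c(q[100:331,200:500])]))
E
```

```text
ee_pos: [571.8, -131.8, 51.6]
ft_force: [2.7, 16.4, 1.9]
t: 33.93
ee_pos: [524.0, -76.8, 172.0]
orientation: [2.667, -0.13, 1.555]
ft_force: [0.7, -0.2, 0.7]
width: 0.6
grasp_force: 0.0
top cap lane x,y [  1.8 176.6] r 20.3 ztop 128.6 n 291
top cap lane x,y [  1.1 126.7] r 20.7 ztop 128.4 n 296
top cap lane x,y [-2.4 76.5] r 20.8 ztop 128.5 n 305
top cap lane x,y [-1.6 27.7] r 20.3 ztop 128.6 n 272
scene cap lane x,y [ -3.9 106.3] r 91.7 ztop 128.3 n 456
```

View pics/f1.png

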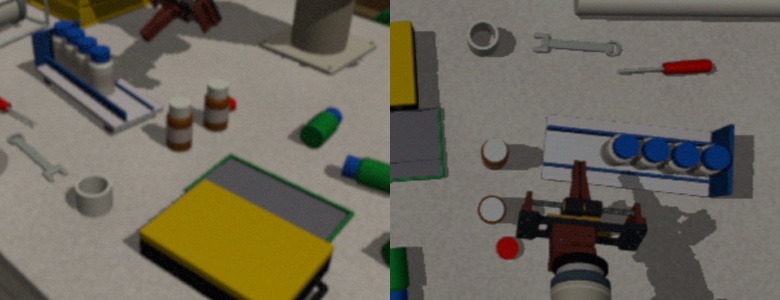

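Both views show all four caps upright in a tight row from the end plate (top view (715,158) to (625,148)). Measured centre spacing is 49–50 mm, and the row stalled firmly at 16 N. The ambers, tools and look-alikes are where they were.

```bash
python3 -c "
from workcell import *
print(close_job())"
```

```text
the job is handed in; nothing more can be done
None
```

I handed in the job with all four blue-capped bottles standing upright in the shelf lane, pushed tight against the end plate (measured centres 49–50 mm apart), everything else left where it was, at about 34 s of the 72 s allowed.

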